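# Sort analyser accessories back into charger, rack and dish

### The job

The field analyser's accessories are lying loose on the lab bench. Put the two battery packs flat into the charger, one in each bay; stand the two sample jars upright in the rack, one in each round well; and lay the steel reference disc flat in the small round dish. Leave the analyser and the bottle where they are.

Things in the scene. Friction and masses are not known exactly. Their poses are not given: they have to be found in the camera images.
- battery_a: loose battery pack: grey plastic block 66 mm (its x) x 38 mm (its y) x 30 mm high with a black band round one end and a pale label on top, 0.1 to 0.2 kg, lying flat; origin at the centre of its underside. The two packs are alike
- battery_b: loose battery pack: grey plastic block 66 mm (its x) x 38 mm (its y) x 30 mm high with a black band round one end and a pale label on top, 0.1 to 0.2 kg, lying flat; origin at the centre of its underside. The two packs are alike
- jar_a: loose sample jar: small round white plastic jar with a ribbed white screw cap, 36 mm in diameter (38 mm over the cap's ribs), 48 mm tall, 40 to 90 g, standing upright; origin at the centre of its underside. The two jars are alike
- jar_b: loose sample jar: small round white plastic jar with a ribbed white screw cap, 36 mm in diameter (38 mm over the cap's ribs), 48 mm tall, 40 to 90 g, standing upright; origin at the centre of its underside. The two jars are alike
- disc: loose reference disc: plain solid steel cylinder, 42 mm in diameter, 20 mm tall, 0.15 to 0.3 kg, lying flat; origin at the centre of its underside
- charger: fixed white battery charger, base 142 mm square. Two rectangular bays, each 90 mm along its x and 60 mm along its y, centred at x = 0, y = +35 and -35 mm from the origin; grey bay floors 8 mm, walls and 10 mm thick divider 18 mm above the bench. At its +x end (x +45 to +90 mm) a solid housing, 28 mm high, with brass contacts and two lamps. Origin on the bench, under the middle of the bays
- rack: fixed aluminium jar rack: plate 84 mm (its x) x 150 mm (its y), 16 mm high, with two round wells 56 mm in diameter and 11 mm deep (their dark rubber floor 5 mm above the bench), centred at x = 0, y = +38 and y = -38 mm from the origin. Origin on the bench under the plate's centre
- dish: fixed round white dish, 80 mm across outside, 66 mm across inside, grey floor 5 mm above the bench, rim 12 mm above the bench; origin on the bench under its centre
- analyser: the hand-held analyser, lying on its side: white pistol-shaped body 200 mm (its x) x 75 mm (its y), 60 mm high, black nose to 128 mm at its +x, blue screen on top, grey and black handle reaching 140 mm to its -y; origin under the middle of the white body. To be left alone
- bottle: white plastic bottle with a blue cap, 68 mm in diameter, 150 mm tall, standing upright; origin at the centre of its underside. To be left alone
Things that resemble listed ones, but are neither listed nor needed, are in the scene too. There is more than one size of the dish; the job needs the middle-sized.

How it is judged:
By the outcome, as a careful person would: the job done as asked, in the order asked, and still so for the second after the job is handed in, with the robot touching nothing.
It also fails if it takes over 120 s, if anything falls off the work surface, if the arm or the gripper's body presses on something with over 40 N, if the wrist force passes 120 N, or if a joint passes its speed limit or range.

### The arm

A 6-joint arm with a two-finger parallel gripper is mounted at the origin on the work surface. World frame = base frame: x ahead of the robot, y to its left, z up, the work surface at z = 0. Lengths are in m, angles in rad, forces in N, time in s.
With the tool pointing down it reaches from about 0.325 to 0.85 m from the base axis. Payload 15.5 kg.
Tool frame: the origin (TCP) lies at the very end of the fingers, on their centre line; the grasp point (between the pads) lies 19 mm behind it; z points along the fingers, y is the line along which they close (so a half turn about z gives the same grasp; the last joint's range is limited). The gripper opens to 91 mm and grips with 3 to 60 N. Pads are 32 mm wide; open, the fingers measure 118 mm over their backs; the gripper's body (76 mm by 178 mm) begins 60 mm behind the grasp point.
Start: joints at [-1.27, 0.494, 1.345, -0, 1.302, -0.096], TCP at [0.241, -0.577, 0.214] pointing down, gripper open.
Joint ranges: [-2.91, 2.91], [-0.82, 2.16], [0.22, 2.67], [-1.22, 4.37], [0.12, 2.79], [-3.08, 3.08]. Speed limits (rad/s): [1.89, 1.89, 2.57, 3.01, 3.01, 3.01].

### API

Orientations are given as a unit quaternion [w, x, y, z].
In Python, from cell import arm gives the robot as it stands.
- The arm moves only by the tool servo_tool, never from a script. Its argument "moves" is a list of rows, each a list of 7 numbers: the closure, from 0 (fully open) to 1 (shut), then the shift along the tool's x, y, z in m, then the turn, a rotation vector about the tool's x, y, z in degrees. A call has 1 to 20 rows; each row shifts and turns the commanded pose from where the row before left it, along the tool's axes as they then stand; what a row does not reach is not made up. A row lasts 1/8 s, in which the tool goes at most 62.5 mm and 10.7 degrees, less where a joint would pass 70% of its speed; a pose out of reach is approached as far as the arm can. A call with a gripper value outside its range is refused whole. The fingers move at their own pace and stop on an object; "force" is the grip in N (left out, the last holds). Time passes only in rows, so rows that do not move let the fingers close. It gives the time, the measured TCP pose, the force, the opening and the grip force at its end, in the units of the state.
- arm.observe(): the state, without advancing time (a new reading comes with each control period).
- arm.read_camera(name): name is "scene" or "side" or "wrist"; returns a dict with "image" (480x640x3 uint8, red, green, blue), "depth" (480x640 float32, m along the optical axis (not along the pixel's ray), 0 where there is no reading), "intrinsics" (3x3 intrinsics, pixels), "view" (4x4, takes a point from world to camera coordinates); the wrist camera has in their place "hand_eye" (4x4, takes a point from camera to tool coordinates, whose origin is the TCP and whose axes are the flange's). Camera axes: x right, y down, z forward; pixel columns grow to the right and rows downward; lengths in m; the calibration is good to about 2 mm. A picture is of the moment at which its call begins: read the wrist's pose just before it.
- arm.close_job(): hands the job in; it is judged then, once.
The state is a dict: "t": time; "q": joint angles; "qvel": joint speeds; "tau": joint torques, N m; "tcp_pos": TCP position; "tcp_rot": TCP orientation; "contact_force": force on the tool from outside, world axes, zero at the start; "wrist_torque": the same for the moment, N m; "finger_gap": opening from 0.0 (shut) to 1.0 (fully open); "grasp_force": force on a finger pad.
Only numpy, scipy, OpenCV 4.12 (cv2) and the standard library are available. Lean on these libraries where they do the work, as an engineer would, in place of code of your own. Each camera call takes 0.05 s, during which the arm holds its last target. There are 200 camera calls.

## Working session

There is one attempt and no reset: what is moved stays moved. The work goes in short steps, Python scripts to look and compute and a tool call to move; the robot and the scene stay as the last step left them, time stands still between calls to the robot, and variables do not carry over. Pictures are saved under pics/ and viewed, at most 14 in all, crops included, and the job is handed in when it is done.

Besides the shell and the picture viewer there is one more tool, called after ">>>" as name(argument=value, ...), one argument or row to a line, values as JSON. servo_tool: Moves the arm, as the interface text tells. Its arguments: {"type":"object","properties":{"moves":{"type":"array","items":{"type":"array","items":{"type":"number"}}},"force":{"type":"number"}},"required":["moves"]}

```bash
mkdir -p pics; ls
cat > h.py <<'E'
import numpy as np, cv2, pickle
from cell import arm
from scipy.spatial.transform import Rotation as R
def snap(name,fn):
    s=arm.observe(); c=arm.read_camera(name)
    cv2.imwrite(f'pics/{fn}.png',c['image'][:,:,::-1])
    if name=='wrist':
        q=s['tcp_rot'];T=np.eye(4);T[:3,:3]=R.from_quat([q[1],q[2],q[3],q[0]]).as_matrix();T[:3,3]=s['tcp_pos']
        c['cw']=T@c['hand_eye']
    else: c['cw']=np.linalg.inv(c['view'])
    pickle.dump(c,open(f'pics/{fn}.pkl','wb')); return c
def load(fn): return pickle.load(open(f'pics/{fn}.pkl','rb'))
def cloud(c):
    d=c['depth'];K=c['intrinsics'];v,u=np.mgrid[:480,:640]
    p=np.stack([(u-K[0,2])/K[0,0]*d,(v-K[1,2])/K[1,1]*d,d],-1)
    p=p@c['cw'][:3,:3].T+c['cw'][:3,3]; p[d==0]=np.nan; return p
E
python3 - <<'E'
from h import *
for n in('scene','side','wrist'):
    c=snap(n,n+'0');print(n,c['cw'].round(3).tolist(),c['intrinsics'].tolist())
print(arm.observe())
E
```

```text
pics
scene [[0.457, 0.726, -0.514, 1.148], [0.889, -0.362, 0.28, -0.316], [0.017, -0.585, -0.811, 0.969], [0.0, 0.0, 0.0, 1.0]] [[457.6765271619922, 0.0, 324.1891456930368], [0.0, 457.6765271619922, 241.28917691608936], [0.0, 0.0, 1.0]]
side [[-0.789, -0.387, 0.478, -0.026], [-0.614, 0.522, -0.592, 0.713], [-0.021, -0.76, -0.65, 0.84], [0.0, 0.0, 0.0, 1.0]] [[438.47733093421317, 0.0, 330.95623143969505], [0.0, 438.47733093421317, 240.73589571151487], [0.0, 0.0, 1.0]]
wrist [[0.387, -0.886, -0.256, 0.312], [-0.922, -0.371, -0.107, -0.546], [-0.0, 0.277, -0.961, 0.384], [0.0, 0.0, 0.0, 1.0]] [[367.57894139660397, 0.0, 320.2482666686297], [0.0, 367.57894139660397, 237.59601099486457], [0.0, 0.0, 1.0]]
{'t': 0.15, 'q': array([-1.27052047e+00,  4.94031474e-01,  1.34597530e+00, -1.34921636e-05,
        1.30249971e+00, -9.55008005e-02]), 'qvel': array([-0.00091919, -0.00268684, -0.00144737, -0.00103316,  0.00139999,
        0.00042584]), 'tau': array([ 4.73487293e-03, -8.79199433e+01, -3.82053101e+01,  7.06287031e-02,
        5.02141204e-02, -4.86116210e-05]), 'tcp_pos': array([ 0.24086616, -0.5764116 ,  0.2134854 ]), 'tcp_rot': array([-4.53854899e-04,  9.80483462e-01,  1.96601047e-01, -5.31703024e-05]), 'contact_force': array([-0.05325784, -0.17865835, -0.46099204]), 'wrist_torque': array([-0.02747208,  0.03481888,  0.02203096]), 'grasp_force': 0.0, 'finger_gap': 0.998590550573995}
```

View pics/scene0.png

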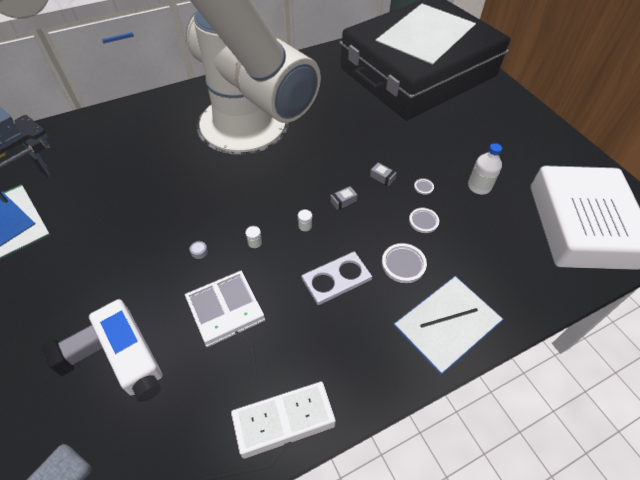

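View pics/side0.png

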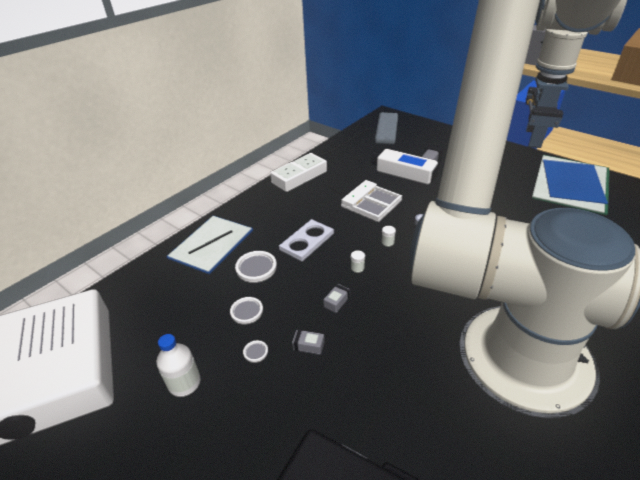

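The scene view shows the batteries at (344,197) and (383,173), the jars at (253,237) and (305,220), and the disc at (198,250). The rack is at (337,278) and the charger at (225,305). There are three dishes: (424,186) small, (424,219) middle and (404,263) large. The middle one at (424,219) fits if it measures about 80 mm.

Run:
```python
from h import *
c=load('scene0');p=cloud(c);im=c['image']
px={'batA':(344,197),'batB':(383,173),'jar1':(253,237),'jar2':(305,220),'disc':(198,250),'dS':(424,186),'dM':(424,219),'dL':(404,263),'rack':(337,278),'chg':(225,305)}
for n,(u,v) in px.items():
    print(n,np.nanmedian(p[v-2:v+3,u-2:u+3].reshape(-1,3),0).round(3))
b=np.nan_to_num(((p[...,2]>.006)&(p[...,2]<.07)&(p[...,0]>.25)&(p[...,0]<1.1))).astype(np.uint8)
n,l,st,ce=cv2.connectedComponentsWithStats(b)
for i in range(1,n):
    if st[i,4]<80: continue
    q=p[l==i]; zt=np.percentile(q[:,2],95); t=q[q[:,2]>zt-.006]
    r=cv2.minAreaRect((t[:,:2]*1000).astype(np.float32))
    print(ce[i].round(),'ztop',zt.round(3),'rect',np.round(r[0]),np.round(r[1]),round(r[2]))
a=cv2.resize(im[140:290,360:500],None,fx=4,fy=4,interpolation=cv2.INTER_CUBIC)
cv2.imwrite('pics/crop0.png',a[:,:,::-1])
```

```text
batA [0.444 0.124 0.03 ]
batB [0.414 0.267 0.029]
jar1 [ 0.472 -0.151  0.046]
jar2 [ 0.482 -0.011  0.046]
disc [ 0.428 -0.285  0.019]
dS [0.49  0.361 0.003]
dM [0.591 0.292 0.004]
dL [0.689 0.164 0.007]
rack [ 0.655 -0.01   0.016]
chg [ 0.603 -0.278  0.017]
[618.  68.] ztop 0.066 rect [ 338. 1276.] [173.  20.] 2
[383. 174.] ztop 0.032 rect [407. 272.] [67. 41.] 27
[481. 183.] ztop 0.067 rect [572. 491.] [67. 32.] 38
[573. 241.] ztop 0.067 rect [800. 567.] [326. 148.] 4
[344. 197.] ztop 0.032 rect [437. 128.] [41. 68.] 1
[425. 220.] ztop 0.013 rect [596. 288.] [78. 79.] 21
[305. 219.] ztop 0.05 rect [467.  -6.] [34. 37.] 64
[254. 236.] ztop 0.05 rect [ 458. -146.] [35. 34.] 21
[198. 249.] ztop 0.022 rect [ 423. -283.] [40. 42.] 72
[404. 263.] ztop 0.018 rect [689. 162.] [111. 110.] 60
[337. 277.] ztop 0.018 rect [650.  -7.] [ 86. 151.] 1
[225. 309.] ztop 0.029 rect [ 653. -279.] [ 47. 142.] 1
[448. 324.] ztop 0.012 rect [870. 168.] [151. 212.] 12
[111. 350.] ztop 0.062 rect [ 628. -551.] [220. 176.] 9
[280. 423.] ztop 0.048 rect [ 900. -262.] [189.  85.] 81
[ 63. 466.] ztop 0.033 rect [ 802. -670.] [77. 75.] 27
```

View pics/crop0.png

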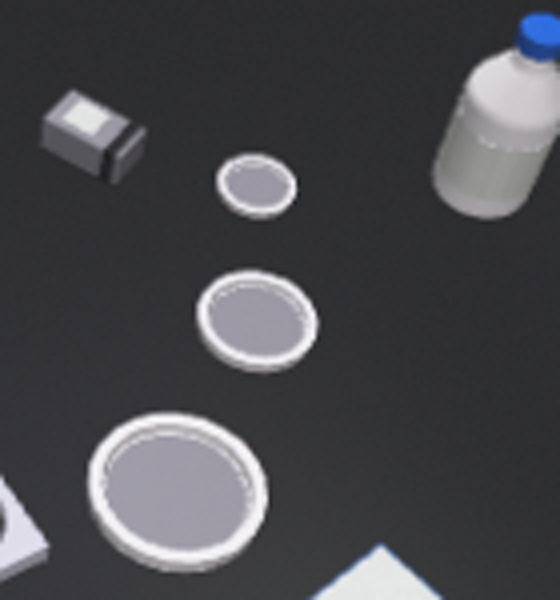

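The three dishes in the crop are small at (255,185), middle at (257,320) and large at (177,490). The middle one measures about 79 mm across at world (0.596,0.288), which fits the 80 mm dish. The next move goes above battery A.

>>> servo_tool(
  moves=[
    [0, 0, 0, 0, 0, 0, -9.75],
    [0, 0, 0, 0, 0, 0, -9.75],
    [0, 0, 0, 0, 0, 0, -9.75],
    [0, 0, 0, 0, 0, 0, -9.75],
    [0, 0, 0, 0, 0, 0, -9.6],
    [0, 0, 0, 0, 0, 0, -9.6],
    [0, 0, 0, 0, 0, 0, -9.6],
    [0, 0.054, 0.015, 0.004, 0, 0, 0],
    [0, 0.054, 0.015, 0.004, 0, 0, 0],
    [0, 0.054, 0.015, 0.004, 0, 0, 0],
    [0, 0.054, 0.015, 0.004, 0, 0, 0],
    [0, 0.054, 0.015, 0.004, 0, 0, 0],
    [0, 0.054, 0.015, 0.004, 0, 0, 0],
    [0, 0.054, 0.015, 0.004, 0, 0, 0],
    [0, 0.054, 0.015, 0.004, 0, 0, 0],
    [0, 0.054, 0.015, 0.004, 0, 0, 0],
    [0, 0.054, 0.015, 0.004, 0, 0, 0],
    [0, 0.054, 0.015, 0.004, 0, 0, 0],
    [0, 0.054, 0.015, 0.004, 0, 0, 0],
    [0, 0.054, 0.015, 0.004, 0, 0, 0],
  ],
  force=25,
)

```text
t: 2.65
tcp_pos: [0.4303, 0.1289, 0.1618]
tcp_rot: [0.0, 0.704, 0.71, 0.0]
contact_force: [1.5, -1.1, 0.0]
finger_gap: 1.003
grasp_force: 0.0
```

```bash
cat >> h.py <<'E'
def pose():
    s=arm.observe();q=s['tcp_rot'];M=R.from_quat([q[1],q[2],q[3],q[0]]).as_matrix()
    return s,M,np.degrees(np.arctan2(M[1,0],M[0,0]))
def blobs(c,lo=.006,hi=.07,mn=80,top=.006):
    p=cloud(c);b=np.nan_to_num((p[...,2]>lo)&(p[...,2]<hi)).astype(np.uint8)
    n,l,st,ce=cv2.connectedComponentsWithStats(b)
    for i in range(1,n):
        if st[i,4]<mn: continue
        q=p[l==i]; zt=np.percentile(q[:,2],95); t=q[q[:,2]>zt-top]
        r=cv2.minAreaRect((t[:,:2]*1000).astype(np.float32))
        print(ce[i].round(),st[i,4],'ztop',zt.round(3),'rect',np.round(r[0],1),np.round(r[1],1),round(r[2],1))
def delta(x,y,z,yaw=None):
    s,M,f=pose();d=M.T@(np.array([x,y,z])-s['tcp_pos'])
    print('tcp',s['tcp_pos'].round(4),'yaw',f.round(2),'tool delta',d.round(4),'turn z',None if yaw is None else round(f-yaw,2))
E
python3 - <<'E'
from h import *
c=snap('wrist','w1');blobs(c,mn=300);delta(.437,.128,.014,91);print(arm.observe()['q'].round(2))
E
```

```text
[290.  40.] 5218 ztop 0.031 rect [405.3 274.6] [66.2 38.7] 25.4
[532.  43.] 1985 ztop 0.013 rect [594.1 278.4] [80.  56.9] 1.4
[599. 186.] 9218 ztop 0.017 rect [669.3 160.6] [ 75.8 111. ] 14.2
[326. 224.] 3440 ztop 0.031 rect [435.1 129.3] [38.4 66.3] 3.9
[541. 292.] 1047 ztop 0.017 rect [647.5  49.7] [85.7 40.3] 2.0
[358. 374.] 1116 ztop 0.049 rect [465.4  -3.7] [35.3 36.9] 71.5
tcp [0.4319 0.134  0.1616] yaw 90.58 tool delta [-0.0064  0.0048  0.1476] turn z -0.42
[0.17 0.32 1.82 0.   0.99 0.16]
```

View pics/w1.png

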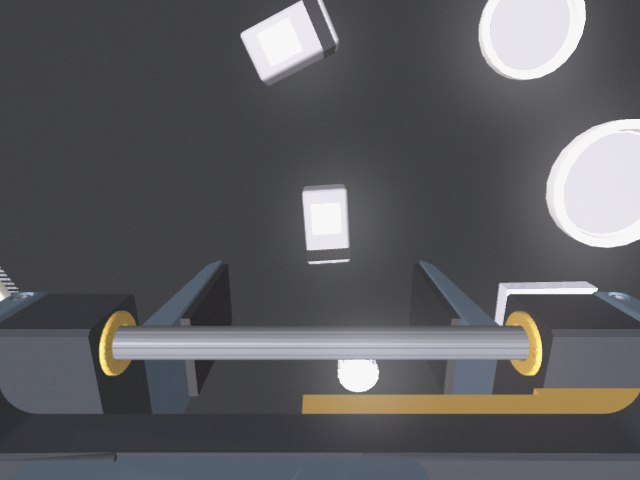

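The wrist view shows battery A at (326,218) between the fingers, B at (290,40) and the middle dish at (532,35). Battery A is at (0.435,0.129), yaw 93.9°. Next I descend and grip.

>>> servo_tool(
  moves=[
    [0.2, -0.0047, 0.0032, 0.03, 0, 0, -3.3],
    [0.2, 0, 0, 0.03, 0, 0, 0],
    [0.2, 0, 0, 0.03, 0, 0, 0],
    [0.2, 0, 0, 0.03, 0, 0, 0],
    [0.2, 0, 0, 0.02, 0, 0, 0],
    [0.2, 0, 0, 0.007, 0, 0, 0],
    [0.2, 0, 0, 0, 0, 0, 0],
    [1, 0, 0, 0, 0, 0, 0],
    [1, 0, 0, 0, 0, 0, 0],
    [1, 0, 0, 0, 0, 0, 0],
    [1, 0, 0, 0, 0, 0, 0],
    [1, 0, 0, 0, 0, 0, 0],
    [1, 0, 0, 0, 0, 0, 0],
    [1, 0, 0, -0.03, 0, 0, 0],
    [1, 0, 0, -0.04, 0, 0, 0],
    [1, 0, 0, -0.04, 0, 0, 0],
    [1, 0, 0, -0.02, 0, 0, 0],
    [1, 0, 0, 0, 0, 0, 0],
  ],
)

```text
t: 4.95
tcp_pos: [0.434, 0.1224, 0.146]
tcp_rot: [0.001, 0.683, 0.73, 0.001]
contact_force: [-0.8, -0.1, -1.3]
finger_gap: 0.416
grasp_force: 25.0
```

Run:
```python
from h import *
delta(.586,-.244,.144,1);print(arm.observe()['q'].round(2),arm.observe()['finger_gap']*91)
```

```text
tcp [0.434  0.1224 0.146 ] yaw 93.78 tool delta [-0.3756  0.1275  0.0023] turn z 92.78
[0.14 0.35 1.85 0.   0.95 0.08] 37.85845188750175
```

>>> servo_tool(
  moves=[
    [1, 0, 0, 0, 0, 0, 10.3],
    [1, 0, 0, 0, 0, 0, 10.3],
    [1, 0, 0, 0, 0, 0, 10.3],
    [1, 0, 0, 0, 0, 0, 10.3],
    [1, 0, 0, 0, 0, 0, 10.3],
    [1, 0, 0, 0, 0, 0, 10.3],
    [1, 0, 0, 0, 0, 0, 10.3],
    [1, 0, 0, 0, 0, 0, 10.3],
    [1, 0, 0, 0, 0, 0, 10.4],
    [1, 0.0139, 0.0368, 0, 0, 0, 0],
    [1, 0.0139, 0.0368, 0, 0, 0, 0],
    [1, 0.0139, 0.0368, 0, 0, 0, 0],
    [1, 0.0139, 0.0368, 0, 0, 0, 0],
    [1, 0.0139, 0.0368, 0, 0, 0, 0],
    [1, 0.0139, 0.0368, 0, 0, 0, 0],
    [1, 0.0139, 0.0368, 0, 0, 0, 0],
    [1, 0.0139, 0.0368, 0, 0, 0, 0],
    [1, 0.0139, 0.0368, 0, 0, 0, 0],
    [1, 0.0139, 0.0368, 0, 0, 0, 0],
  ],
)

```text
t: 7.32
tcp_pos: [0.5783, -0.2443, 0.1431]
tcp_rot: [-0.001, 1.0, 0.008, -0.001]
contact_force: [1.2, 0.1, -1.5]
finger_gap: 0.413
grasp_force: 25.0
```

>>> servo_tool(
  moves=[
    [1, 0, 0, 0, 0, 0, 0],
    [1, 0, 0, 0, 0, 0, 0],
    [1, 0, 0, 0, 0, 0, 0],
  ],
)

```text
t: 7.7
tcp_pos: [0.5781, -0.2423, 0.1444]
tcp_rot: [-0.0, 1.0, 0.009, -0.001]
contact_force: [-0.1, -0.1, -0.5]
finger_gap: 0.415
grasp_force: 25.0
```

Run:
```python
from h import *
c=snap('wrist','w2');blobs(c,hi=.035,mn=300,lo=.013,top=.008);blobs(c,lo=.12,hi=.19,mn=200)
p=cloud(c)
# bay walls: top surface cells around z 18
delta(.58,-.244,.024,1)
```

```text
[604. 168.] 5105 ztop 0.034 rect [ 629.5 -462.5] [201.9  15.5] 4.1
[ 56. 134.] 8867 ztop 0.017 rect [649.1 -30.7] [ 84.3 104.4] 1.7
[374. 154.] 14174 ztop 0.029 rect [ 651.8 -278.4] [ 44.2 142.6] 1.0
[354. 382.] 780 ztop 0.021 rect [ 428.7 -276.6] [27.9 30.3] 4.2
[321. 274.] 12038 ztop 0.183 rect [ 587. -242.] [17.6 61.6] 1.0
tcp [ 0.5783 -0.2423  0.1447] yaw 1.02 tool delta [0.0018 0.0017 0.1207] turn z 0.02
```

View pics/w2.png

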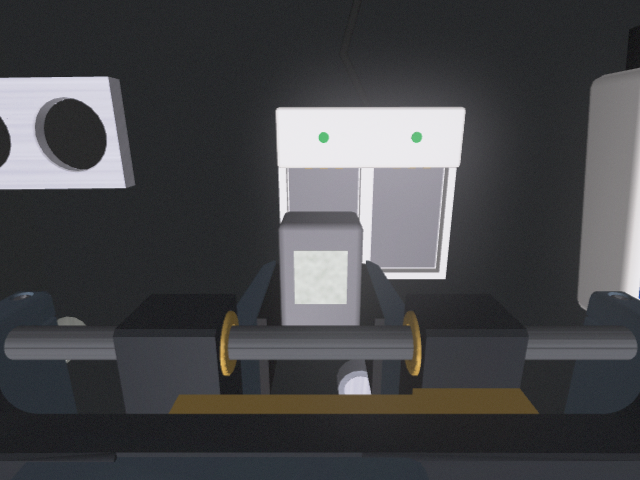

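The view shows the battery held at (320,270), aligned with the charger and over its left bay (320,220). I'm lowering it now.

>>> servo_tool(
  moves=[
    [1, -0.001, 0.002, 0.03, 0, 0, 0],
    [1, 0, 0, 0.03, 0, 0, 0],
    [1, 0, 0, 0.03, 0, 0, 0],
    [1, 0, 0, 0.02, 0, 0, 0],
    [1, 0, 0, 0.008, 0, 0, 0],
    [1, 0, 0, 0.004, 0, 0, 0],
    [1, 0, 0, 0, 0, 0, 0],
    [1, 0, 0, 0, 0, 0, 0],
    [0.4, 0, 0, 0, 0, 0, 0],
    [0.4, 0, 0, 0, 0, 0, 0],
    [0.4, 0, 0, 0, 0, 0, 0],
    [0.4, 0, 0, -0.015, 0, 0, 0],
    [0.4, 0, 0, -0.03, 0, 0, 0],
    [0.4, 0, 0, -0.05, 0, 0, 0],
    [0.4, 0, 0, -0.05, 0, 0, 0],
    [0.4, 0, 0, 0, 0, 0, 0],
    [0.4, 0, 0, 0, 0, 0, 0],
  ],
)

```text
t: 9.88
tcp_pos: [0.5774, -0.2452, 0.1682]
tcp_rot: [0.0, 1.0, 0.009, 0.0]
contact_force: [-0.6, 0.3, -0.4]
finger_gap: 0.605
grasp_force: 0.0
```

Run:
```python
from h import *
c=snap('wrist','w3');blobs(c,hi=.06,mn=300,lo=.034,top=.008)
delta(.405,.275,.164,25.4)
```

```text
[607. 161.] 9784 ztop 0.06 rect [ 616.3 -474.2] [174.3  24.3] 8.6
[321. 217.] 3389 ztop 0.039 rect [ 584.4 -245.7] [65.1 38. ] 1.1
tcp [ 0.5771 -0.245   0.1674] yaw 0.98 tool delta [-0.1632 -0.5229  0.0039] turn z -24.42
```

View pics/w3.png

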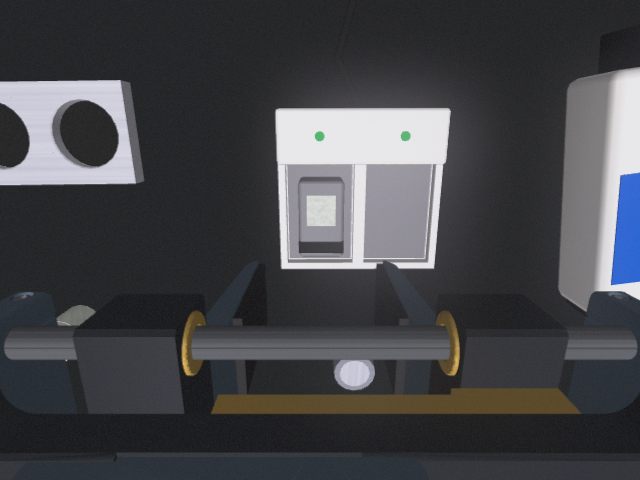

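Battery A lies flat in the left bay, seen at (321,217), world (0.584,-0.246), top at 39 mm. Battery B is next.

>>> servo_tool(
  moves=[
    [0.1, -0.0148, -0.0475, 0, 0, 0, 0],
    [0.1, -0.0148, -0.0475, 0, 0, 0, 0],
    [0.1, -0.0148, -0.0475, 0, 0, 0, 0],
    [0.1, -0.0148, -0.0475, 0, 0, 0, 0],
    [0.1, -0.0148, -0.0475, 0, 0, 0, 0],
    [0.1, -0.0148, -0.0475, 0, 0, 0, 0],
    [0.1, -0.0148, -0.0475, 0, 0, 0, 0],
    [0.1, -0.0148, -0.0475, 0, 0, 0, 0],
    [0.1, -0.0148, -0.0475, 0, 0, 0, 0],
    [0.1, -0.0148, -0.0475, 0, 0, 0, 0],
    [0.1, -0.0148, -0.0475, 0, 0, 0, 0],
    [0.1, 0, 0, 0, 0, 0, -8.1],
    [0.1, 0, 0, 0, 0, 0, -8.1],
    [0.1, 0, 0, 0, 0, 0, -8.1],
    [0.1, 0, 0, 0, 0, 0, 0],
    [0.1, 0, 0, 0, 0, 0, 0],
    [0.1, 0, 0, 0, 0, 0, 0],
    [0.1, 0, 0, 0, 0, 0, 0],
  ],
)

```text
t: 12.18
tcp_pos: [0.406, 0.2743, 0.1679]
tcp_rot: [-0.0, 0.976, 0.218, 0.0]
contact_force: [0.2, 0.2, 0.5]
finger_gap: 0.9
grasp_force: 0.0
```

Run:
```python
from h import *
c=snap('wrist','w4');blobs(c,hi=.06,mn=300);delta(.4053,.2746,.014,25.4)
```

```text
[405.  32.] 1331 ztop 0.013 rect [576.7 280.9] [39.9 78.6] 25.5
[592.  15.] 2803 ztop 0.017 rect [643.3 153.5] [21.3 76.2] 21.2
[270.  86.] 994 ztop 0.009 rect [490.4 361.1] [54.  53.8] 24.7
[320. 222.] 3315 ztop 0.031 rect [405.9 274.5] [65.5 38. ] 25.4
[613. 282.] 1107 ztop 0.048 rect [472.3   8.9] [15.1 14.6] 22.1
[ 12. 289.] 348 ztop 0.034 rect [224.3 507.4] [2.1 9.9] 12.0
tcp [0.4059 0.2743 0.1679] yaw 25.24 tool delta [-0.0004 -0.0006  0.1539] turn z -0.16
```

>>> servo_tool(
  moves=[
    [0.2, 0, 0, 0.04, 0, 0, 0],
    [0.2, 0, 0, 0.04, 0, 0, 0],
    [0.2, 0, 0, 0.04, 0, 0, 0],
    [0.2, 0, 0, 0.026, 0, 0, 0],
    [0.2, 0, 0, 0.008, 0, 0, 0],
    [0.2, 0, 0, 0, 0, 0, 0],
    [0.2, 0, 0, 0, 0, 0, 0],
    [1, 0, 0, 0, 0, 0, 0],
    [1, 0, 0, 0, 0, 0, 0],
    [1, 0, 0, 0, 0, 0, 0],
    [1, 0, 0, 0, 0, 0, 0],
    [1, 0, 0, 0, 0, 0, 0],
    [1, 0, 0, -0.03, 0, 0, 0],
    [1, 0, 0, -0.05, 0, 0, 0],
    [1, 0, 0, -0.05, 0, 0, 0],
    [1, 0, 0, 0, 0, 0, 8.1],
    [1, 0, 0, 0, 0, 0, 8.1],
    [1, 0, 0, 0, 0, 0, 8.0],
  ],
)

```text
t: 14.48
tcp_pos: [0.4058, 0.2742, 0.1439]
tcp_rot: [0.0, 1.0, 0.007, -0.0]
contact_force: [-0.7, -0.4, -1.6]
finger_gap: 0.41
grasp_force: 25.0
```

>>> servo_tool(
  moves=[
    [1, 0.0141, 0.0493, 0, 0, 0, 0],
    [1, 0.0141, 0.0493, 0, 0, 0, 0],
    [1, 0.0141, 0.0493, 0, 0, 0, 0],
    [1, 0.0141, 0.0493, 0, 0, 0, 0],
    [1, 0.0141, 0.0493, 0, 0, 0, 0],
    [1, 0.0141, 0.0493, 0, 0, 0, 0],
    [1, 0.0141, 0.0493, 0, 0, 0, 0],
    [1, 0.0141, 0.0493, 0, 0, 0, 0],
    [1, 0.0141, 0.0493, 0, 0, 0, 0],
    [1, 0.0141, 0.0493, 0, 0, 0, 0],
    [1, 0.0141, 0.0493, 0, 0, 0, 0],
    [1, 0.0141, 0.0493, 0, 0, 0, 0],
    [1, 0, 0, 0, 0, 0, 0],
    [1, 0, 0, 0, 0, 0, 0],
    [1, 0, 0, 0, 0, 0, 0],
  ],
)

```text
t: 16.35
tcp_pos: [0.586, -0.3128, 0.1438]
tcp_rot: [-0.0, 1.0, 0.01, -0.0]
contact_force: [0.2, -0.5, -0.8]
finger_gap: 0.412
grasp_force: 25.0
```

Run:
```python
from h import *
delta(.5849,-.3146,.022,1)
```

```text
tcp [ 0.586  -0.3128  0.1438] yaw 1.13 tool delta [-0.001   0.0018  0.1218] turn z 0.13
```

>>> servo_tool(
  moves=[
    [1, -0.001, 0.002, 0.03, 0, 0, 0],
    [1, 0, 0, 0.03, 0, 0, 0],
    [1, 0, 0, 0.03, 0, 0, 0],
    [1, 0, 0, 0.02, 0, 0, 0],
    [1, 0, 0, 0.007, 0, 0, 0],
    [1, 0, 0, 0.004, 0, 0, 0],
    [1, 0, 0, 0, 0, 0, 0],
    [1, 0, 0, 0, 0, 0, 0],
    [0.43, 0, 0, 0, 0, 0, 0],
    [0.43, 0, 0, 0, 0, 0, 0],
    [0.43, 0, 0, 0, 0, 0, 0],
    [0.43, 0, 0, -0.015, 0, 0, 0],
    [0.43, 0, 0, -0.03, 0, 0, 0],
    [0.43, 0, 0, -0.05, 0, 0, 0],
    [0.43, 0, 0, -0.05, 0, 0, 0],
    [0.43, 0, 0, 0, 0, 0, 0],
    [0.43, 0, 0, 0, 0, 0, 0],
  ],
)

```text
t: 18.48
tcp_pos: [0.5851, -0.3159, 0.1684]
tcp_rot: [0.0, 1.0, 0.009, 0.0]
contact_force: [0.1, 1.3, -0.5]
finger_gap: 0.568
grasp_force: 0.0
```

Run:
```python
from h import *
c=snap('wrist','w5');blobs(c,hi=.06,mn=300,lo=.034,top=.008);blobs(c,lo=.010,hi=.03,mn=300)
delta(.465,-.145,.164,90)
```

```text
[556. 166.] 19153 ztop 0.06 rect [ 619.7 -509.1] [236.1 108. ] 15.5
[238. 225.] 3325 ztop 0.039 rect [ 584.3 -245.8] [65.1 38.9] 1.0
[321. 225.] 3330 ztop 0.039 rect [ 585.6 -316.5] [64.9 38.2] 1.1
[490. 188.] 2104 ztop 0.029 rect [ 610.9 -464.2] [181.6   7.3] 6.8
[ 31. 143.] 3255 ztop 0.017 rect [650. -58.] [84.2 51.4] 1.2
[277. 169.] 13551 ztop 0.029 rect [ 652.2 -278.1] [ 44.2 142. ] 1.1
[255. 208.] 365 ztop 0.029 rect [ 593.5 -259.9] [71.2 29.4] 30.9
[285. 376.] 1220 ztop 0.021 rect [ 422.1 -282.6] [41.1 41.3] 76.4
tcp [ 0.5848 -0.3157  0.1675] yaw 1.08 tool delta [-0.1166 -0.1729  0.0037] turn z -88.92
```

View pics/w5.png

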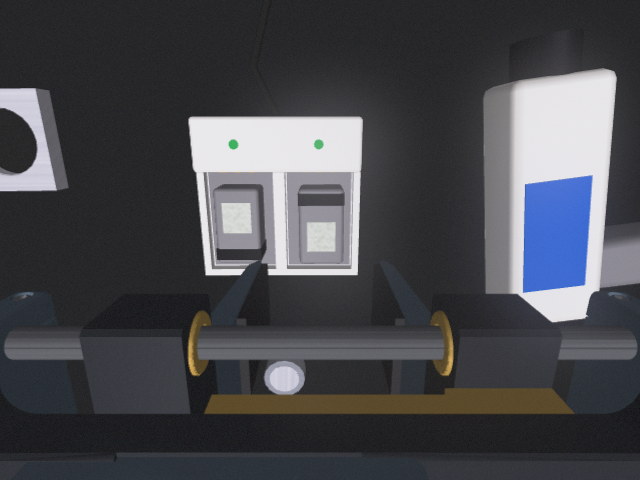

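Both batteries lie flat in the bays, at (238,225) and (321,225). Now the first jar.

>>> servo_tool(
  moves=[
    [0.1, 0, 0, 0, 0, 0, -9.9],
    [0.1, 0, 0, 0, 0, 0, -9.9],
    [0.1, 0, 0, 0, 0, 0, -9.9],
    [0.1, 0, 0, 0, 0, 0, -9.9],
    [0.1, 0, 0, 0, 0, 0, -9.9],
    [0.1, 0, 0, 0, 0, 0, -9.9],
    [0.1, 0, 0, 0, 0, 0, -9.9],
    [0.1, 0, 0, 0, 0, 0, -9.8],
    [0.1, 0, 0, 0, 0, 0, -9.8],
    [0.1, 0.0425, -0.0315, 0, 0, 0, 0],
    [0.1, 0.0425, -0.0315, 0, 0, 0, 0],
    [0.1, 0.0425, -0.0315, 0, 0, 0, 0],
    [0.1, 0.0425, -0.0315, 0, 0, 0, 0],
    [0, 0, 0, 0, 0, 0, 0],
    [0, 0, 0, 0, 0, 0, 0],
    [0, 0, 0, 0, 0, 0, 0],
  ],
)

```text
t: 20.52
tcp_pos: [0.46, -0.1467, 0.1676]
tcp_rot: [0.0, 0.707, 0.707, -0.0]
contact_force: [0.3, -0.1, 0.1]
finger_gap: 0.999
grasp_force: 0.0
```

Run:
```python
from h import *
c=snap('wrist','w6');blobs(c,hi=.06,lo=.035,mn=200);blobs(c,hi=.03,lo=.01,mn=200)
delta(.458,-.146,.014,90)
```

```text
[328.  38.] 2336 ztop 0.049 rect [465.4  -3.8] [37.  36.6] 65.0
[317. 227.] 1570 ztop 0.049 rect [ 456.4 -144.1] [36.5 36.5] 24.1
[428. 387.] 352 ztop 0.039 rect [ 564.3 -305.2] [24.4 16.8] 3.3
[554.  73.] 10390 ztop 0.017 rect [649.4 -24.9] [ 86.9 112.4] 1.6
[401. 302.] 398 ztop 0.019 rect [ 539.1 -229.6] [13.4 42.5] 0.8
[504. 293.] 1311 ztop 0.028 rect [ 642.3 -215.3] [56.2 29.4] 38.6
[283. 365.] 392 ztop 0.021 rect [ 421.9 -294.3] [16.8 38.2] 89.8
[396. 377.] 265 ztop 0.019 rect [ 537.4 -309.7] [ 6.5 43.8] 1.4
[418. 374.] 341 ztop 0.029 rect [ 555.9 -305.7] [30.7 13.7] 55.0
tcp [ 0.4599 -0.1467  0.1676] yaw 89.94 tool delta [ 0.0007 -0.0019  0.1536] turn z -0.06
```

View pics/w6.png

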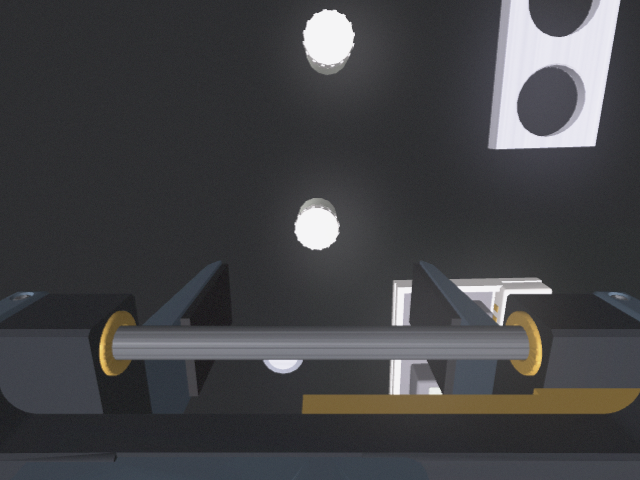

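The jars are at (317,228) and (328,38), with the rack at upper right. Jar 1 is at (0.456,-0.144). I'll grip it and carry it over the near well.

>>> servo_tool(
  moves=[
    [0, 0.0026, -0.0035, 0.04, 0, 0, 0],
    [0, 0, 0, 0.04, 0, 0, 0],
    [0, 0, 0, 0.04, 0, 0, 0],
    [0, 0, 0, 0.025, 0, 0, 0],
    [0, 0, 0, 0.0055, 0, 0, 0],
    [0, 0, 0, 0, 0, 0, 0],
    [0, 0, 0, 0, 0, 0, 0],
    [1, 0, 0, 0, 0, 0, 0],
    [1, 0, 0, 0, 0, 0, 0],
    [1, 0, 0, 0, 0, 0, 0],
    [1, 0, 0, 0, 0, 0, 0],
    [1, 0, 0, 0, 0, 0, 0],
    [1, 0, 0, 0, 0, 0, 0],
    [1, 0, 0, -0.03, 0, 0, 0],
    [1, 0, 0, -0.05, 0, 0, 0],
    [1, 0, 0, -0.05, 0, 0, 0],
    [1, 0, 0, 0, 0, 0, 0],
  ],
  force=20,
)

```text
t: 22.7
tcp_pos: [0.4576, -0.1441, 0.1505]
tcp_rot: [0.003, 0.707, 0.707, 0.001]
contact_force: [0.7, -0.7, -1.2]
finger_gap: 0.385
grasp_force: 20.0
```

>>> servo_tool(
  moves=[
    [1, 0.02, 0.0388, 0, 0, 0, 0],
    [1, 0.02, 0.0388, 0, 0, 0, 0],
    [1, 0.02, 0.0388, 0, 0, 0, 0],
    [1, 0.02, 0.0388, 0, 0, 0, 0],
    [1, 0.02, 0.0388, 0, 0, 0, 0],
    [1, 0, 0, 0, 0, 0, 0],
    [1, 0, 0, 0, 0, 0, 0],
    [1, 0, 0, 0, 0, 0, 0],
  ],
)

```text
t: 23.7
tcp_pos: [0.6489, -0.0439, 0.147]
tcp_rot: [-0.0, 0.707, 0.707, -0.0]
contact_force: [-0.3, -0.9, -0.8]
finger_gap: 0.386
grasp_force: 20.0
```

Run:
```python
from h import *
c=snap('wrist','w7');blobs(c,hi=.025,lo=.01,mn=200);blobs(c,hi=.03,lo=.002,mn=200)
delta(.6504,-.044,.022,90);print(arm.observe()['finger_gap']*91)
```

```text
[373.  13.] 1382 ztop 0.017 rect [686.2 117.7] [16.9 78.4] 89.2
[600.  18.] 482 ztop 0.018 rect [852.9 114. ] [25.   9.4] 80.0
[321. 168.] 11125 ztop 0.017 rect [648.9  -6.2] [ 84.3 150.4] 1.7
[112. 177.] 437 ztop 0.024 rect [475.4  -0.9] [16.  35.4] 17.2
[547. 386.] 696 ztop 0.024 rect [ 866.  -198.9] [64.7  3.2] 81.8
[310. 391.] 546 ztop 0.021 rect [ 638.1 -207.9] [69.8  4.7] 1.3
[372.  11.] 2253 ztop 0.017 rect [685.8 117.8] [17.  79.2] 89.1
[581.  48.] 11083 ztop 0.01 rect [849.2  99. ] [84.5 78.2] 11.6
[321. 171.] 17996 ztop 0.017 rect [648.9  -6.2] [ 84.3 150.4] 1.7
[113. 177.] 805 ztop 0.029 rect [476.7  -2.3] [14.4 34.3] 9.1
[547. 386.] 1224 ztop 0.029 rect [ 866.3 -195. ] [62.4  3.3] 82.1
[311. 388.] 930 ztop 0.02 rect [ 638.1 -207.9] [69.8  4.7] 1.3
tcp [ 0.6491 -0.044   0.1473] yaw 89.94 tool delta [-0.      0.0014  0.1253] turn z -0.06
35.312671746120444
```

View pics/w7.png

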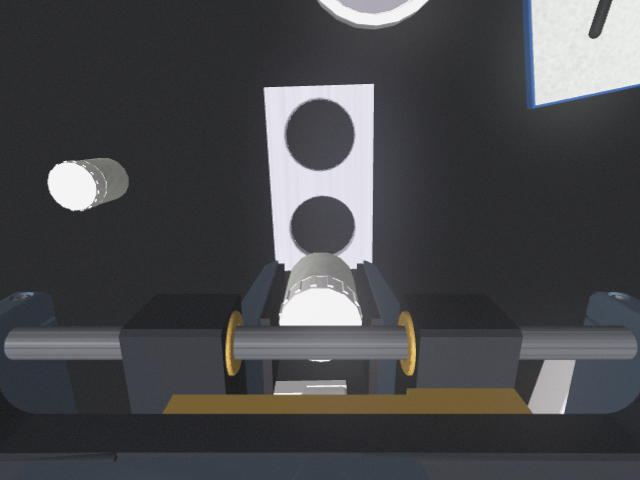

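The jar is held upright above the near well, with the rack at (321,168). Lowering it.

>>> servo_tool(
  moves=[
    [1, 0, 0.001, 0.03, 0, 0, 0],
    [1, 0, 0, 0.03, 0, 0, 0],
    [1, 0, 0, 0.03, 0, 0, 0],
    [1, 0, 0, 0.02, 0, 0, 0],
    [1, 0, 0, 0.01, 0, 0, 0],
    [1, 0, 0, 0.0045, 0, 0, 0],
    [1, 0, 0, 0, 0, 0, 0],
    [1, 0, 0, 0, 0, 0, 0],
    [0.35, 0, 0, 0, 0, 0, 0],
    [0.35, 0, 0, 0, 0, 0, 0],
    [0.35, 0, 0, 0, 0, 0, 0],
    [0.35, 0, 0, 0, 0, 0, 0],
    [0.35, 0, 0, -0.02, 0, 0, 0],
    [0.2, 0, 0, -0.03, 0, 0, 0],
    [0, 0, 0, -0.05, 0, 0, 0],
    [0, 0, 0, -0.05, 0, 0, 0],
    [0, 0, 0, 0, 0, 0, 0],
    [0, 0, 0, 0, 0, 0, 0],
  ],
)

```text
t: 26.0
tcp_pos: [0.6507, -0.0434, 0.1736]
tcp_rot: [0.0, 0.707, 0.707, 0.0]
contact_force: [0.6, -0.7, -0.5]
finger_gap: 1.0
grasp_force: 0.0
```

Run:
```python
from h import *
c=snap('wrist','w8');blobs(c,hi=.07,lo=.035,mn=200)
delta(.4654,-.0038,.164,90)
```

```text
[ 95. 181.] 1905 ztop 0.049 rect [465.8  -4. ] [36.4 37.3] 61.3
[321. 230.] 1576 ztop 0.054 rect [651.2 -44.3] [36.3 35.9] 88.4
[255. 408.] 731 ztop 0.039 rect [ 584.1 -231.9] [65.6 13.9] 0.7
tcp [ 0.6504 -0.0434  0.1727] yaw 89.98 tool delta [ 0.0395 -0.185   0.0089] turn z -0.02
```

Jar 1 stands in its well, top at 54 mm. Jar 2 next.

>>> servo_tool(
  moves=[
    [0, 0.008, -0.0369, 0, 0, 0, 0],
    [0, 0.008, -0.0369, 0, 0, 0, 0],
    [0, 0.008, -0.0369, 0, 0, 0, 0],
    [0, 0.008, -0.0369, 0, 0, 0, 0],
    [0, 0.0075, -0.0371, 0, 0, 0, 0],
    [0, 0, 0, 0, 0, 0, 0],
    [0, 0, 0, 0, 0, 0, 0],
    [0, 0, 0, 0, 0, 0, 0],
  ],
)

```text
t: 27.05
tcp_pos: [0.467, -0.0041, 0.1727]
tcp_rot: [-0.0, 0.707, 0.707, -0.0]
contact_force: [-0.1, 0.3, -0.3]
finger_gap: 0.997
grasp_force: 0.0
```

>>> servo_tool(
  moves=[
    [0, 0, 0, 0.04, 0, 0, 0],
    [0, 0, 0, 0.04, 0, 0, 0],
    [0, 0, 0, 0.04, 0, 0, 0],
    [0, 0, 0, 0.03, 0, 0, 0],
    [0, 0, 0, 0.0055, 0, 0, 0],
    [0, 0, 0, 0, 0, 0, 0],
    [0, 0, 0, 0, 0, 0, 0],
    [1, 0, 0, 0, 0, 0, 0],
    [1, 0, 0, 0, 0, 0, 0],
    [1, 0, 0, 0, 0, 0, 0],
    [1, 0, 0, 0, 0, 0, 0],
    [1, 0, 0, 0, 0, 0, 0],
    [1, 0, 0, 0, 0, 0, 0],
    [1, 0, 0, -0.03, 0, 0, 0],
    [1, 0, 0, -0.05, 0, 0, 0],
    [1, 0, 0, -0.05, 0, 0, 0],
    [1, 0, 0, 0, 0, 0, 0],
    [1, 0, 0, 0, 0, 0, 0],
  ],
)

```text
t: 29.3
tcp_pos: [0.4658, -0.0038, 0.147]
tcp_rot: [-0.0, 0.707, 0.707, -0.0]
contact_force: [-0.7, -0.6, -1.9]
finger_gap: 0.389
grasp_force: 20.0
```

>>> servo_tool(
  moves=[
    [1, 0.0072, 0.0364, 0, 0, 0, 0],
    [1, 0.0072, 0.0364, 0, 0, 0, 0],
    [1, 0.0072, 0.0364, 0, 0, 0, 0],
    [1, 0.0072, 0.0364, 0, 0, 0, 0],
    [1, 0.0072, 0.0364, 0, 0, 0, 0],
    [1, 0, 0, 0, 0, 0, 0],
    [1, 0, 0, 0, 0, 0, 0],
    [1, 0, 0, 0, 0, 0, 0],
  ],
)

```text
t: 30.3
tcp_pos: [0.6471, 0.0319, 0.1467]
tcp_rot: [-0.001, 0.707, 0.707, -0.001]
contact_force: [-0.2, 0.1, -1.0]
finger_gap: 0.388
grasp_force: 20.0
```

Run:
```python
from h import *
delta(.6478,.0318,.022,90);print(arm.observe()['finger_gap']*91)
```

```text
tcp [0.6471 0.0319 0.1467] yaw 89.97 tool delta [-1.000e-04  9.000e-04  1.247e-01] turn z -0.03
35.28703027885806
```

>>> servo_tool(
  moves=[
    [1, 0, 0.001, 0.03, 0, 0, 0],
    [1, 0, 0, 0.03, 0, 0, 0],
    [1, 0, 0, 0.03, 0, 0, 0],
    [1, 0, 0, 0.02, 0, 0, 0],
    [1, 0, 0, 0.01, 0, 0, 0],
    [1, 0, 0, 0.004, 0, 0, 0],
    [1, 0, 0, 0, 0, 0, 0],
    [1, 0, 0, 0, 0, 0, 0],
    [0.35, 0, 0, 0, 0, 0, 0],
    [0.35, 0, 0, 0, 0, 0, 0],
    [0.35, 0, 0, 0, 0, 0, 0],
    [0.35, 0, 0, 0, 0, 0, 0],
    [0.35, 0, 0, -0.02, 0, 0, 0],
    [0.2, 0, 0, -0.03, 0, 0, 0],
    [0, 0, 0, -0.05, 0, 0, 0],
    [0, 0, 0, -0.05, 0, 0, 0],
    [0, 0, 0, 0, 0, 0, 0],
    [0, 0, 0, 0, 0, 0, 0],
  ],
)

```text
t: 32.55
tcp_pos: [0.6489, 0.032, 0.173]
tcp_rot: [-0.0, 0.707, 0.707, -0.0]
contact_force: [-0.3, -0.1, -0.2]
finger_gap: 1.001
grasp_force: 0.0
```

Run:
```python
from h import *
c=snap('wrist','w9');blobs(c,hi=.07,lo=.035,mn=200)
delta(.422,-.2826,.164,90);print(arm.observe()['q'].round(2))
```

```text
[321. 229.] 1591 ztop 0.054 rect [648.7  32.4] [36.6 36.7] 0.8
[324. 309.] 1296 ztop 0.054 rect [651.2 -40.5] [28.6 36.5] 88.4
tcp [0.6486 0.0321 0.1724] yaw 89.98 tool delta [-0.3148 -0.2264  0.0087] turn z -0.02
[-0.04  0.57  1.33  0.    1.25 -0.04]
```

View pics/w9.png

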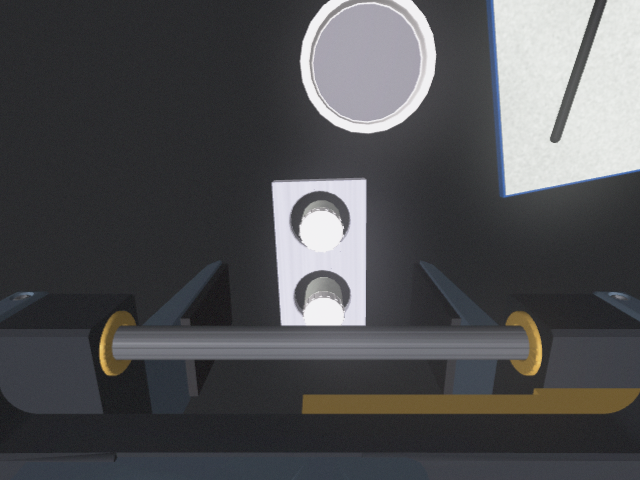

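Both jars stand upright in their wells, at (321,225) and (324,300). Now the disc.

>>> servo_tool(
  moves=[
    [0, -0.0394, -0.0283, 0, 0, 0, 0],
    [0, -0.0394, -0.0283, 0, 0, 0, 0],
    [0, -0.0394, -0.0283, 0, 0, 0, 0],
    [0, -0.0394, -0.0283, 0, 0, 0, 0],
    [0, -0.0394, -0.0283, 0, 0, 0, 0],
    [0, -0.0394, -0.0283, 0, 0, 0, 0],
    [0, -0.0394, -0.0283, 0, 0, 0, 0],
    [0, -0.0394, -0.0283, 0, 0, 0, 0],
    [0, 0, 0, 0, 0, 0, 0],
    [0, 0, 0, 0, 0, 0, 0],
    [0, 0, 0, 0, 0, 0, 0],
  ],
  force=30,
)

```text
t: 33.98
tcp_pos: [0.4231, -0.2821, 0.173]
tcp_rot: [-0.0, 0.707, 0.707, 0.0]
contact_force: [-0.3, 0.4, -0.5]
finger_gap: 0.996
grasp_force: 0.0
```

Run:
```python
from h import *
c=snap('wrist','w10');blobs(c,hi=.03,lo=.01,mn=200)
delta(.422,-.2826,.009,90)
```

```text
[549. 211.] 12979 ztop 0.029 rect [ 651.4 -277.4] [ 46.7 141.6] 1.0
[477. 175.] 505 ztop 0.029 rect [ 573.9 -231.4] [71.4 31.3] 32.3
[320. 220.] 1639 ztop 0.021 rect [ 421.7 -281.7] [40.8 40.9] 54.5
[482. 246.] 719 ztop 0.029 rect [ 576.7 -302.1] [73.3 32.4] 31.3
tcp [ 0.4231 -0.2822  0.1731] yaw 90.05 tool delta [-0.0005 -0.001   0.1641] turn z 0.05
```

>>> servo_tool(
  moves=[
    [0, 0, -0.0012, 0.04, 0, 0, 0],
    [0, 0, 0, 0.04, 0, 0, 0],
    [0, 0, 0, 0.04, 0, 0, 0],
    [0, 0, 0, 0.035, 0, 0, 0],
    [0, 0, 0, 0.009, 0, 0, 0],
    [0, 0, 0, 0, 0, 0, 0],
    [0, 0, 0, 0, 0, 0, 0],
    [1, 0, 0, 0, 0, 0, 0],
    [1, 0, 0, 0, 0, 0, 0],
    [1, 0, 0, 0, 0, 0, 0],
    [1, 0, 0, 0, 0, 0, 0],
    [1, 0, 0, 0, 0, 0, 0],
    [1, 0, 0, 0, 0, 0, 0],
    [1, 0, 0, -0.03, 0, 0, 0],
    [1, 0, 0, -0.05, 0, 0, 0],
    [1, 0, 0, -0.05, 0, 0, 0],
    [1, 0, 0, 0, 0, 0, 0],
    [1, 0, 0, 0, 0, 0, 0],
  ],
)

```text
t: 36.28
tcp_pos: [0.421, -0.2827, 0.1386]
tcp_rot: [-0.0, 0.707, 0.707, -0.0]
contact_force: [0.6, 0.0, -3.4]
finger_gap: 0.446
grasp_force: 30.0
```

>>> servo_tool(
  moves=[
    [1, 0.0476, 0.0144, 0, 0, 0, 0],
    [1, 0.0476, 0.0144, 0, 0, 0, 0],
    [1, 0.0476, 0.0144, 0, 0, 0, 0],
    [1, 0.0476, 0.0144, 0, 0, 0, 0],
    [1, 0.0476, 0.0144, 0, 0, 0, 0],
    [1, 0.0476, 0.0144, 0, 0, 0, 0],
    [1, 0.0476, 0.0144, 0, 0, 0, 0],
    [1, 0.0476, 0.0144, 0, 0, 0, 0],
    [1, 0.0476, 0.0144, 0, 0, 0, 0],
    [1, 0.0476, 0.0144, 0, 0, 0, 0],
    [1, 0.0476, 0.0144, 0, 0, 0, 0],
    [1, 0.0476, 0.0144, 0, 0, 0, 0],
    [1, 0, 0, 0, 0, 0, 0],
    [1, 0, 0, 0, 0, 0, 0],
    [1, 0, 0, 0, 0, 0, 0],
  ],
)

```text
t: 38.15
tcp_pos: [0.594, 0.2869, 0.1385]
tcp_rot: [-0.0, 0.708, 0.707, -0.001]
contact_force: [-0.2, -0.4, -1.9]
finger_gap: 0.449
grasp_force: 30.0
```

Run:
```python
from h import *
c=snap('wrist','w11');blobs(c,hi=.03,lo=.003,mn=200)
delta(.595,.2895,.014,90);print(arm.observe()['finger_gap']*91)
```

```text
[191. 136.] 3012 ztop 0.009 rect [490.8 360.8] [54.1 54.1] 32.4
[322. 219.] 5863 ztop 0.012 rect [594.6 294.5] [68.7 78.8] 88.0
[580. 280.] 6863 ztop 0.01 rect [828.2 232.2] [95.9 74.4] 11.7
[552. 383.] 1822 ztop 0.01 rect [814.4 128.6] [38.8 62. ] 0.3
tcp [0.5942 0.2869 0.1389] yaw 89.91 tool delta [0.0026 0.0009 0.1249] turn z -0.09
40.71937559742514
```

View pics/w11.png

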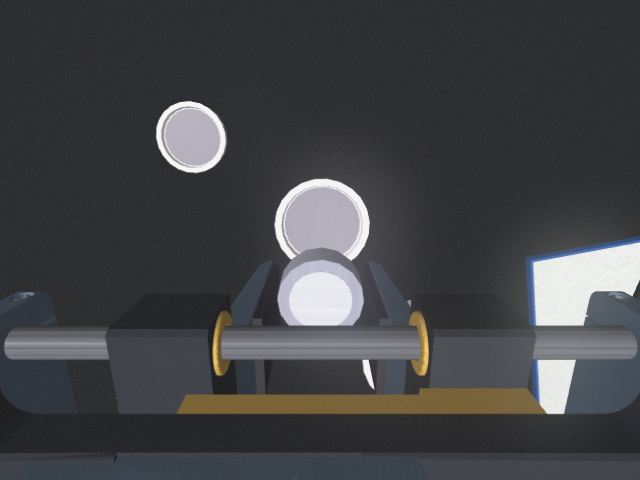

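The disc is held above the middle dish, which is at (322,219). The dish centre works out at (0.5946,0.289). Lowering it.

>>> servo_tool(
  moves=[
    [1, 0.0022, 0.0005, 0.03, 0, 0, 0],
    [1, 0, 0, 0.03, 0, 0, 0],
    [1, 0, 0, 0.03, 0, 0, 0],
    [1, 0, 0, 0.02, 0, 0, 0],
    [1, 0, 0, 0.01, 0, 0, 0],
    [1, 0, 0, 0.0038, 0, 0, 0],
    [1, 0, 0, 0, 0, 0, 0],
    [1, 0, 0, 0, 0, 0, 0],
    [0.4, 0, 0, 0, 0, 0, 0],
    [0.4, 0, 0, 0, 0, 0, 0],
    [0.4, 0, 0, 0, 0, 0, 0],
    [0.4, 0, 0, 0, 0, 0, 0],
    [0.4, 0, 0, -0.02, 0, 0, 0],
    [0.4, 0, 0, -0.03, 0, 0, 0],
    [0, 0, 0, -0.05, 0, 0, 0],
    [0, 0, 0, -0.05, 0, 0, 0],
    [0, 0, 0, 0, 0, 0, 0],
    [0, 0, 0, 0, 0, 0, 0],
  ],
)

```text
t: 40.45
tcp_pos: [0.5949, 0.2902, 0.1663]
tcp_rot: [0.0, 0.707, 0.707, 0.0]
contact_force: [0.2, -0.9, 0.0]
finger_gap: 0.989
grasp_force: 0.0
```

Run:
```python
from h import *
c=snap('wrist','w12');blobs(c,hi=.03,lo=.018,mn=200);blobs(c,hi=.03,lo=.003,mn=200)
s=snap('scene','s12');blobs(s);cv2.imwrite('pics/fin.png',np.hstack([cv2.resize(c['image'][100:330,200:440],(400,383)),cv2.resize(s['image'][150:380,160:460],(400,383))])[:,:,::-1])
```

```text
[321. 222.] 1735 ztop 0.026 rect [595. 292.] [41.1 40.5] 88.9
[201. 140.] 2476 ztop 0.009 rect [491. 361.] [53.9 53.8] 0.3
[321. 220.] 5721 ztop 0.026 rect [595. 292.] [41.1 40.5] 88.9
[580. 266.] 6864 ztop 0.01 rect [840.4 235.7] [120.9  72.2] 11.2
[390. 311.] 1231 ztop 0.017 rect [656.7 204.2] [56.7 12.5] 38.2
[401. 374.] 1861 ztop 0.017 rect [672.6 125.1] [24.8 84.4] 70.7
[91. 20.] 2832 ztop 0.066 rect [-751.  -332.8] [572.7  23.4] 89.6
[583.  44.] 2497 ztop 0.067 rect [ 151.5 1274.2] [ 20.9 545.6] 89.7
[391.  94.] 1291 ztop 0.067 rect [ 80.5 456. ] [369.6 128.1] 30.3
[370.  77.] 91 ztop 0.069 rect [ 47.9 440.7] [81.3 15.9] 17.1
[243. 129.] 2449 ztop 0.063 rect [ 50.  -10.8] [175.3  85.1] 77.8
[573. 241.] 2111 ztop 0.067 rect [802.7 566.1] [323.8 149.3] 5.4
[482. 183.] 392 ztop 0.067 rect [582.  492.3] [57.2 15.3] 56.1
[ 18. 221.] 2129 ztop 0.015 rect [ 105.2 -690.1] [219.2 119.4] 11.0
[425. 219.] 440 ztop 0.026 rect [596.7 289.7] [40.4 42.5] 34.8
[404. 263.] 1068 ztop 0.018 rect [688.5 162.7] [109.8 110.5] 37.6
[336. 277.] 1789 ztop 0.053 rect [652.2  -7.8] [ 36.8 113.4] 0.9
[225. 308.] 3453 ztop 0.039 rect [ 602.8 -282.7] [111.  101.5] 89.3
[448. 324.] 4934 ztop 0.012 rect [870.8 168. ] [150.2 211.8] 11.4
[111. 350.] 5607 ztop 0.062 rect [ 626.8 -551.9] [218.7 175.6] 8.7
[280. 423.] 5149 ztop 0.048 rect [ 900.3 -261.5] [189.4  84.9] 81.3
[ 63. 466.] 1375 ztop 0.033 rect [ 800.9 -670. ] [75.4 74.1] 30.0
```

View pics/fin.png

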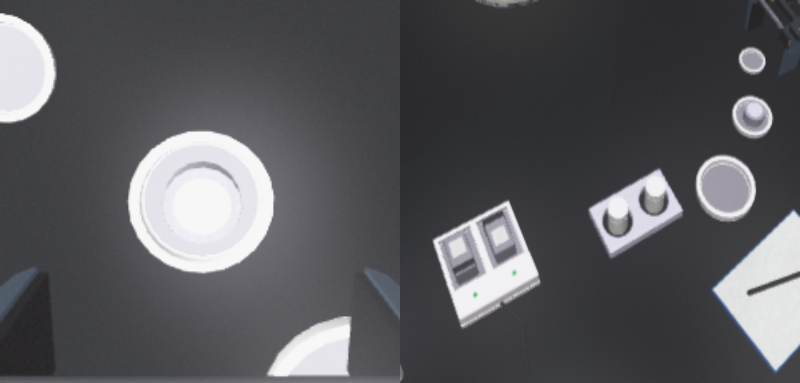

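The disc lies flat in the middle dish (595,292, top at 26 mm). The batteries and jars are in place and the robot is clear, so I'm handing the job in.

```bash
python3 -c "
from cell import arm
print(arm.close_job())"
```

```text
the job is handed in; nothing more can be done
None
```

The job is handed in after about 40 s of arm time: both batteries lie flat in the charger bays, both jars stand upright in the rack wells, and the disc lies flat in the middle-sized dish; the analyser and the bottle were not touched.

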